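Wedge a tile fast in the drilling jig

ROBOT

A 7-joint arm with a two-finger parallel gripper is mounted at the origin on the work surface. World frame = base frame: x ahead of the robot, y to its left, z up, the work surface at z = 0. Lengths are in m, angles in rad, forces in N, time in s.
With the tool pointing down it reaches from about 0.4 to 0.925 m from the base axis. Payload 4.1 kg.
Tool frame: the origin (TCP) lies at the very end of the fingers, on their centre line; the grasp point (between the pads) lies 19 mm behind it; z points along the fingers, y is the line along which they close (so a half turn about z gives the same grasp; the last joint's range is limited). The gripper opens to 85 mm and grips with 20 to 120 N. Pads are 22 mm wide; open, the fingers measure 114 mm over their backs; the gripper's body (76 mm by 85 mm) begins 54 mm behind the grasp point. The pads swing forward as they close: fully open they stand 13 mm farther back than shut.
Start: joints at [-1.228, 0.398, 0.045, 1.537, -0.019, 1.207, -0.051], TCP at [0.278, 0.588, 0.231] pointing down, gripper open.
Joint ranges: [-2.82, 2.82], [-0.49, 2.23], [-1.37, 1.46], [0, 2.46], [-1.36, 4.5], [0.23, 2], [-2.94, 2.94]. Speed limits (rad/s): [2.57, 2.57, 3.14, 3.14, 3.14, 3.14, 3.14].

INTERFACE

Orientations are given as [roll, pitch, yaw] about the fixed x, y, z axes, in that order (R = Rz(yaw) Ry(pitch) Rx(roll)).
In Python, from rig import manip gives the robot as it stands. Calls block until the motion is done:
- manip.move_pose(position, orientation): joint-space move of the TCP to a pose.
- manip.line_to(position, max_speed=0.15, attitude=None): straight line of the TCP; attitude=None keeps the orientation; max_speed is the mean speed in m/s.
- manip.set_joints(angles): joint-space move.
- manip.gripper_open() and manip.grab(grip_force=None): open the fingers fully, or close them until they stop; grip_force is the grip in N (None keeps the last).
- manip.sleep(seconds).
- manip.solve_ik(position, orientation): joint angles nearest the present ones, or None.
- manip.sense(): the state.
- manip.capture(name): name is "scene" or "top" or "wrist"; returns the picture (400x640x3 uint8, blue, green, red); there is no depth.
- manip.get_calibration(name): a dict with "intrinsics" (3x3 intrinsics, pixels), "extrinsics" (4x4, takes a point from camera to world coordinates); the wrist camera has in their place "T_tool_cam" (4x4, takes a point from camera to tool coordinates, whose origin is the TCP and whose axes are the flange's). Camera axes: x right, y down, z forward; pixel columns grow to the right and rows downward; lengths in m; the calibration is good to about 2 mm. A picture is of the moment at which its call begins: read the wrist's pose just before it. get_calibration takes no time and is no camera call.
A pose or a line that the arm cannot do raises manip.PlanningError and nothing moves.
- manip.sign_off(): hands the job in; it is judged then, once.
Trained networks look in the newest picture that a camera, given by its name, has taken for a name from the list of things; names that differ only in an ending like _2 or _b are one class to them, and where a whole thing is asked for, a point or a joint stands for the part that bears it (a point fixed in the world has none). Each returns a list of dicts, best first, with "conf" (0 to 1); they miss things now and then, are a little off and sometimes report something else, mostly with a low value. They report only what shows in the picture. A call takes as long as a camera call. They do not tell look-alikes from the thing itself.
- manip.cut_out(label, camera): "mask" (400x640 bool, what is visible of it) and "point" ([column, row] in pixels, amid what is visible of it).
The state is a dict: "time": time; "qpos": joint angles; "qvel": joint speeds; "joint_efforts": joint torques, N m; "eef_pos": TCP position; "eef_rot": TCP orientation; "wrist_force": force on the tool from outside, world axes, zero at the start; "wrist_torque": the same for the moment, N m; "grip_width": finger opening in m; "finger_force": force on a finger pad.
Only numpy, scipy, OpenCV 4.12 (cv2) and the standard library are available. Lean on these libraries where they do the work, as an engineer would, in place of code of your own. Each camera call takes 0.05 s, during which the arm holds its last target. There are 200 camera calls.

TASK

Make the tile ready for drilling: slide the jig's wooden bar up by its knob until it has pushed the tile fully home against the end fence, then slide the thumb wedge in along its ramp under the keeper until it jams the bar fast and stays jammed by itself. Push both by feel, firmly but never hard, because the tile chips and the keeper splits; leave the other things on the bench where they are.

Things in the scene. Friction and masses are not known exactly. Their poses are not given: they have to be found in the camera images.
- jig: Plywood drilling jig fixed to the bench: board 285 x 450 x 18 mm. Origin at bench height under the bar's centre line; z up; the bar slides to +y, the wedge to +x. Rails beside the bar and a 42 mm wide ledge running 120 mm out on the -x side under the wedge have tops 38 mm up. End fence at +y, 42 mm high, carries a drill guide arm 42 mm wide, 42 to 58 mm up, reaching 80 mm back over the tile.
- fence_face (a point): Middle of the end fence's inner face, 22.5 mm above the bench, at (0, 185, 22.5) mm in the jig's frame, axes as the jig's. The tile is home when its +y edge lies on this face.
- tile: Square terracotta tile 100 x 100 x 9 mm, 150 to 310 g, flat on the board (underside 18 mm up) in a pocket between two strips 104 mm apart, starting 3 to 13 mm short of the end fence. Origin in the middle of its underside, axes about as the jig's. It slides with 1 to 2 N; its edge chips if the bar presses it with more than 30 N, while 5 to 15 N seats it well.
- bar (a joint): Travel of the sliding bar towards the fence in m: 0 = drawn back (nose 155 mm from the fence face), limit 0.075, about 0.055 with the tile home. Wooden bar 34 mm wide, 20 mm high, its top 38.5 mm above the bench; slides with about 2.5 N and stays where it is left, until jammed. Nose at its front 70 mm wide, 16 mm thick, 22 mm high.
- bar_nose (a point): Middle of the nose face that presses the tile's -y edge, 22.5 mm above the bench; axes as the jig's. With the tile home and the nose on it, it lies 100 mm from fence_face.
- bar_knob (a point): Middle of the round upright knob on the bar, 50 mm behind the nose face: 26 mm diameter, from 50.5 to 82.5 mm above the bench (this point 66.5 mm), on an 18 mm neck. Pinch it, or push its -y side, towards the jig's +y. Behind it (-y) 50 mm or more are free to the keeper.
- keeper: Wooden block fixed over the bar, 90 mm (x) x 63 mm (y), top 70 mm up. A 27 mm wide mortise for the wedge runs through it along x; its roof is the ramp, falling 1 in 12 towards +x, 11.5 mm above the bar's top at mid-block, but shims put each keeper up to 0.8 mm higher or lower, so the wedge bites up to 10 mm later or sooner. Origin on its vertical axis, 70 mm below its top; axes as the jig's.
- wedge: Loose hardwood wedge lying in the mortise: 150 x 24 mm, flat below (38.5 mm up), 7 mm thick at the tip (+x) rising 1 in 12 to 19.5 mm at the butt with a thumb rest 22 x 24 mm, 45 mm high. Origin mid-underside. Slides freely 20 to 60 mm, then bites (origin nominally 21 mm to -x of the keeper's). 15 to 20 N of steady push jams the bar; it must then press the bar with over 8 N; over 35 N splits the keeper.
- wedge_butt (a point): Middle of the wedge's butt end (back face of the thumb rest, square to x), 20 mm above its underside; push here along the wedge's +x, or pinch the thumb rest across y from above.
Things that resemble listed ones, but are neither listed nor needed, are in the scene too. Of the things like the wedge, leave any that is pink; of the rest the smaller one is meant.

How it is judged:
On the way, in this order (a step that is already met when the one before it is completed fails the run):
1. the bar has pushed the tile home against the end fence (y of tile in the frame of fence_face above -0.0518 m and y of bar_nose in the frame of fence_face above -0.1025 m and angle between tile's own z axis and vertical below 0.04 rad), for 0.1 s.
2. the wedge is jammed between the keeper's ramp and the bar (all of step 1 and contact force between wedge and bar above 8 N), for 0.3 s.
At the end, for the whole second after the job is handed in: The tile lies flat within 1.8 mm of the end fence, the bar's nose is on it (no more than 2.5 mm of gaps in all), and the wedge, by itself, presses the bar with more than 8 N under the keeper; all at rest (all of step 2 and x of wedge in the frame of keeper above -0.04 m and linear speed of each of wedge, tile below 0.01 m/s); the robot touches nothing.
It fails at once if the bar presses the tile with more than 30 N: its edge chips (contact force between bar and tile above 30 N).
It fails at once if the wedge presses the bar with more than 35 N: the keeper splits (contact force between wedge and bar above 35 N).
It fails at once if a bystander is shoved more than 30 mm (distance of any of tile_stack, tape_roll, spray, drill from where it was at the start of the episode above 0.03 m).
It also fails if it takes over 67 s, if anything falls off the work surface, if the arm or the gripper's body presses on something with over 40 N, if the wrist force passes 120 N, or if a joint passes its speed limit or range.

## Working session

There is one attempt and no reset: what is moved stays moved. The work goes in short steps, each a Python script; the robot and the scene stay as the last script left them, time stands still between calls to the robot, and variables do not carry over. Pictures are saved under pics/ and viewed, at most 10 in all, crops included, and the job is handed in when it is done.

```bash
mkdir -p pics
python3 - <<'E'
from rig import manip
import cv2,numpy as np
for c in ("scene","top"):
    im=manip.capture(c); cv2.imwrite(f"pics/{c}1.png",im)
    k=manip.get_calibration(c); print(c,np.round(k["intrinsics"],1).tolist(),np.round(k["extrinsics"],3).tolist())
    for l in ("jig","tile","bar","bar_knob","keeper","wedge","wedge_butt"):
        print(l,[(round(d["conf"],2),np.round(d["point"]).tolist(),int(d["mask"].sum())) for d in manip.cut_out(l,c)])
print(manip.sense())
E
```

```text
scene [[361.0, 0.0, 320.1], [0.0, 361.0, 201.1], [0.0, 0.0, 1.0]] [[0.668, 0.618, -0.415, 0.8], [0.744, -0.564, 0.358, -0.343], [-0.013, -0.547, -0.837, 0.8], [0.0, 0.0, 0.0, 1.0]]
jig [(0.91, [375.0, 269.0], 19847)]
tile [(0.97, [406.0, 230.0], 1124)]
bar [(0.88, [353.0, 316.0], 1800), (0.6, [374.0, 270.0], 20139)]
bar_knob [(0.66, [355.0, 317.0], 1821), (0.49, [320.0, 272.0], 573)]
keeper [(0.73, [360.0, 297.0], 1487)]
wedge [(0.87, [320.0, 275.0], 553), (0.8, [264.0, 208.0], 1263), (0.79, [154.0, 220.0], 1446)]
wedge_butt [(0.8, [263.0, 210.0], 1225), (0.76, [154.0, 221.0], 1355), (0.39, [375.0, 269.0], 19675)]
top [[366.8, 0.0, 316.9], [0.0, 366.8, 206.2], [0.0, 0.0, 1.0]] [[-0.021, -0.998, 0.055, 0.372], [-1.0, 0.021, 0.001, -0.018], [-0.002, -0.055, -0.998, 1.011], [0.0, 0.0, 0.0, 1.0]]
jig [(0.88, [312.0, 139.0], 15256), (0.57, [277.0, 140.0], 964)]
tile [(0.69, [280.0, 141.0], 939)]
bar [(0.63, [338.0, 117.0], 1157)]
bar_knob []
keeper [(0.61, [356.0, 114.0], 972), (0.21, [312.0, 137.0], 14847)]
wedge [(0.78, [352.0, 240.0], 911), (0.76, [440.0, 298.0], 1266), (0.69, [364.0, 151.0], 403)]
wedge_butt [(0.9, [441.0, 299.0], 1194), (0.84, [360.0, 240.0], 902), (0.61, [366.0, 146.0], 421)]
{'time': 0.8, 'qpos': array([-1.22797336,  0.3983626 ,  0.04509304,  1.53662676, -0.01871421,
        1.2069202 , -0.05071498]), 'qvel': array([ 0.00089307,  0.00127383,  0.00040784, -0.00011197,  0.00104834,
        0.00041474,  0.0005011 ]), 'joint_efforts': array([ 7.39013522e-04, -4.74957311e+01,  1.36345871e+00, -2.54507250e+01,
        1.16714824e-02,  8.33412851e-04,  3.51646733e-06]), 'eef_pos': array([0.2779038 , 0.58761161, 0.23135882]), 'eef_rot': array([ 3.14148811e+00, -7.76964443e-06,  2.69982911e+00]), 'wrist_force': array([ 0.19446118,  0.94686372, -0.45895828]), 'wrist_torque': array([-0.00081849,  0.02697925, -0.02487288]), 'finger_force': 0.0, 'grip_width': 0.08512853080272867}
```

View pics/scene1.png

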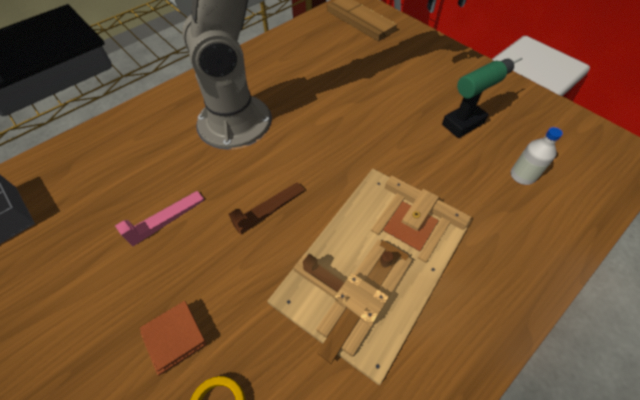

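View pics/top1.png

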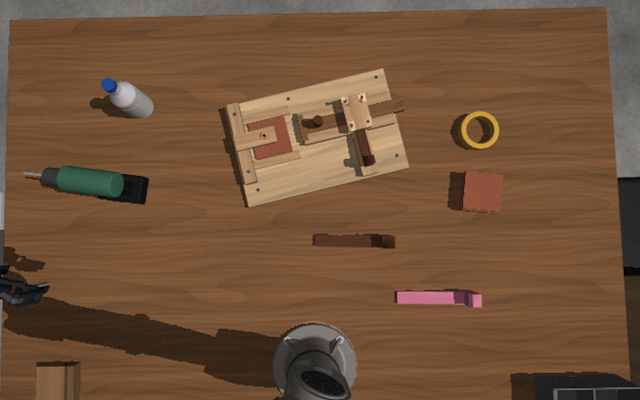

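The top view shows three wedge-like things: the wedge in the jig's mortise at (365,148), a larger dark loose one at (352,240) and a pink one at (440,298). I choose the one in the mortise. The yellow tape, tile stack, drill and spray are all clear of the jig. Next I estimate the jig's pose and take a close look from above.

```bash
cat > h.py <<'E'
from rig import manip
import cv2,numpy as np
def cam(c):
    k=manip.get_calibration(c)
    if "extrinsics" in k: return k["intrinsics"],np.array(k["extrinsics"])
    from scipy.spatial.transform import Rotation as R
    s=manip.sense(); T=np.eye(4); T[:3,:3]=R.from_euler("xyz",s["eef_rot"]).as_matrix(); T[:3,3]=s["eef_pos"]
    return k["intrinsics"],T@np.array(k["T_tool_cam"])
def ray(K,T,uv,z):
    d=T[:3,:3]@np.linalg.solve(K,[uv[0],uv[1],1.]); o=T[:3,3]
    return o+d*(z-o[2])/d[2]
def proj(K,T,P):
    p=(np.linalg.inv(T)@np.c_[P,np.ones(len(P))].T)[:3]; q=np.array(K)@p; return (q[:2]/q[2]).T
def jw(o,yaw,p):
    c,s=np.cos(yaw),np.sin(yaw); p=np.atleast_2d(p); return np.c_[o[0]+c*p[:,0]-s*p[:,1],o[1]+s*p[:,0]+c*p[:,1],p[:,2]]
E
python3 - <<'E'
from h import *
K,T=cam("top")
C=[ray(K,T,p,.018) for p in [(385,69),(409,167),(247,206)]]
for c in C: print(np.round(c,3))
print("len",np.linalg.norm(C[0]-C[1]),np.linalg.norm(C[1]-C[2]))
d=C[2]-C[1]; yaw=np.arctan2(-d[0],d[1]); print("yaw",yaw)
manip.capture("top")
m=manip.cut_out("keeper","top"); kp=ray(K,T,m[0]["point"],.07); print("keeper",kp)
print("knob",ray(K,T,(317,120),.0825),"tile",ray(K,T,(272,136),.027))
print("butt top",ray(K,T,(369,161),.083))
# above jig
rt=[np.pi,0,yaw]
c=jw(kp,yaw,[-.0,.08,0])[0]
print(manip.get_calibration("wrist"))
for yw in (yaw,yaw+np.pi/2,yaw-np.pi/2,yaw+np.pi):
    for p in ([c[0]-.04,c[1],.33],[kp[0]-.16,kp[1],.05]):
        q=manip.solve_ik(p,[np.pi,0,yw]); print(round(yw,2),None if q is None else np.round(q,2))
E
```

```text
[ 0.803 -0.213  0.018]
[ 0.529 -0.27   0.018]
[0.431 0.173 0.018]
len 0.28038550636265813 0.453464063485314
yaw 0.21634354703698414
keeper [ 0.67138323 -0.11925751  0.07      ]
knob [ 0.64517865 -0.02174147  0.0825    ] tile [0.61997929 0.10116742 0.027     ]
butt top [ 0.53610832 -0.15218073  0.083     ]
{'intrinsics': array([[350.40908478,   0.        , 317.54301694],
       [  0.        , 350.40908478, 201.81900763],
       [  0.        ,   0.        ,   1.        ]]), 'T_tool_cam': array([[ 8.99994554e-04, -9.51202300e-01, -3.08566646e-01,
         7.92953160e-02],
       [ 9.99999510e-01,  9.83485128e-04, -1.15045497e-04,
        -8.42515970e-04],
       [ 4.12902248e-04, -3.08566391e-01,  9.51202719e-01,
        -1.42325565e-01],
       [ 0.00000000e+00,  0.00000000e+00,  0.00000000e+00,
         1.00000000e+00]])}
0.22 [-0.61  0.37  0.83  1.5  -0.28  1.39 -1.11]
0.22 [-0.58  0.61  0.96  2.02 -0.67  0.86 -0.6 ]
1.79 [-0.55  0.35  0.75  1.49 -0.24  1.39  0.42]
1.79 [-0.5   0.55  0.84  2.02 -0.56  0.82  0.88]
-1.35 [-0.82  0.56  1.27  1.5  -0.53  1.47 -2.47]
-1.35 [-0.73  0.85  1.26  2.02 -0.97  1.05 -1.91]
3.36 [-0.43  0.32  0.56  1.49 -0.17  1.38  1.93]
3.36 [-0.29  0.45  0.54  2.02 -0.33  0.76  2.24]
```

Run:
```python
from h import *
yaw=.216
p=jw([.671,-.119],yaw,[-.03,.06,.28])[0]
manip.move_pose(p,[np.pi,0,yaw+np.pi/2]); manip.grab(30)
K,T=cam("wrist"); im=manip.capture("wrist"); cv2.imwrite("pics/w1.png",im)
np.savez("w1.npz",K=K,T=T)
for l in ("tile","bar_knob","keeper","wedge","wedge_butt"):
    print(l,[(round(d["conf"],2),np.round(d["point"]).tolist(),int(d["mask"].sum())) for d in manip.cut_out(l,"wrist")])
s=manip.sense();print(s["time"],s["eef_pos"],s["grip_width"],s["wrist_force"])
```

```text
tile [(0.74, [338.0, 25.0], 4158), (0.37, [247.0, 224.0], 2576)]
bar_knob [(0.97, [344.0, 130.0], 4314)]
keeper [(0.75, [349.0, 226.0], 4991)]
wedge [(0.73, [247.0, 225.0], 2471), (0.63, [60.0, 151.0], 7878)]
wedge_butt [(0.82, [251.0, 220.0], 2367), (0.67, [55.0, 151.0], 7927)]
4.6 [ 0.62883159 -0.06683989  0.28000467] 0.0003316421761015666 [-0.59286336 -0.35036217 -0.06573294]
```

View pics/w1.png

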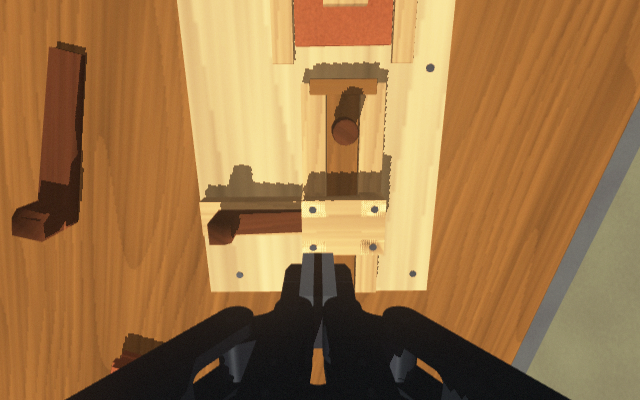

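The wrist view shows the knob at (345,130), the tile's near edge at row 46 and the keeper at (345,228). The wedge's thumb rest is at (222,227), and it is clearly smaller than the loose one at (60,150), so the choice holds.

Run:
```python
from h import *
w=np.load("w1.npz");K,T=w["K"],w["T"]
def P(n,uv,z):
    r=ray(K,T,uv,z);print(n,np.round(r[:2],4));return r
k=P("knob",(345,131),.0825)
b=[P("bolt",u,.07) for u in [(313,210),(375,209),(313,247),(373,247)]]
kc=np.mean(b,0);print("keeper",kc)
t=[P("tile",u,.027) for u in [(295,46),(393,46)]]
print(np.linalg.norm(t[0]-t[1]))
n=[P("nose",u,.0335) for u in [(309,79),(377,79)]];print(np.linalg.norm(n[0]-n[1]))
B=[P("bd",u,.018) for u in [(212,291),(428,289)]];print(np.linalg.norm(B[0]-B[1]))
d=B[1]-B[0];print("yaw bd",np.arctan2(d[1],d[0]))
E=[P("edge",u,.018) for u in [(180,10),(212,291),(455,10),(428,289)]]
for i in (0,2): d=E[i]-E[i+1];print("yaw edge",np.arctan2(-d[0],d[1]))
d=k-kc;print("yaw knob-keeper",np.arctan2(-d[0],d[1]),np.linalg.norm(d[:2]))
wb=P("rest top mid back",(208,228),.0835)
im=cv2.imread("pics/w1.png")[180:280,190:400];cv2.imwrite("pics/w1c.png",cv2.resize(im,None,fx=3.5,fy=3.5,interpolation=2))
```

```text
knob [ 0.6454 -0.0228]
bolt [ 0.6331 -0.112 ]
bolt [ 0.6973 -0.0967]
bolt [ 0.6423 -0.1543]
bolt [ 0.7069 -0.1401]
keeper [ 0.66992466 -0.12579583  0.07      ]
tile [0.5795 0.0451]
tile [0.6787 0.067 ]
0.10157338062656904
nose [0.6006 0.0165]
nose [0.6701 0.0319]
0.07122523979590165
bd [ 0.5298 -0.2698]
bd [ 0.8079 -0.2053]
0.2854263300568632
yaw bd 0.2277631856331007
edge [0.4564 0.0539]
edge [ 0.5298 -0.2698]
edge [0.7331 0.1148]
edge [ 0.8079 -0.2053]
yaw edge 0.22308398799758336
yaw edge 0.22963621759561
yaw knob-keeper 0.2342225486813093 0.10584313157820661
rest top mid back [ 0.5296 -0.1504]
```

View pics/w1c.png

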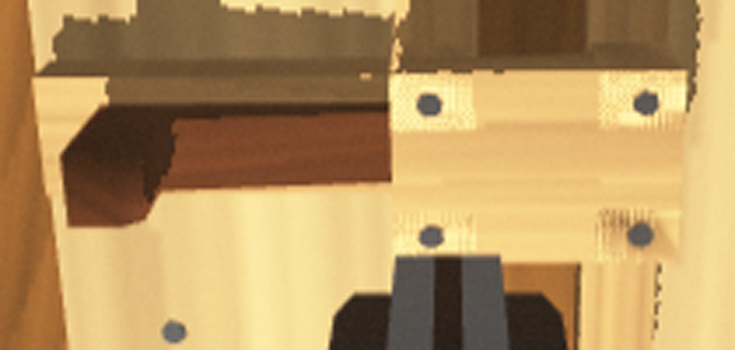

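```bash
cat >> h.py <<'E'
YAW=.227; KEEP=np.array([.670,-.126]); KNOB=np.array([.6454,-.0228])
UX=np.array([np.cos(YAW),np.sin(YAW),0]); UY=np.array([-np.sin(YAW),np.cos(YAW),0])
def st(u,f0=0,n=3):
    f=[]
    for _ in range(n):
        s=manip.sense(); f.append(-s["wrist_force"]@u)
        manip.sleep(.02)
    return s["time"],s["eef_pos"],np.mean(f)-f0
def push(p0,u,dist,step,speed,stop,f0,every=1):
    """advance from p0 along u until force reaches stop"""
    d=0;log=[]
    while d<dist:
        d+=step; manip.line_to(p0+u*d,max_speed=speed); t,e,f=st(u,f0)
        log.append((round(t,1),round(d*1e3,1),round((e-p0)@u*1e3,1),round(f,1)))
        if f>stop: break
    for l in log[::every]+[log[-1]]: print(*l)
    return d
E
python3 - <<'E'
from h import *
k=np.r_[KNOB,.057]; p=k-UY*.038; o=[np.pi,0,YAW+np.pi/2]
manip.line_to(np.r_[p[:2],.16],.2,attitude=o); manip.line_to(p,.12)
t,e,f0=st(UY,n=8); print(t,e,f0)
d=push(p,UY,.046,.004,.06,4.5,f0)
np.savez("p1.npz",p=p,d=d,f0=f0)
E
```

```text
6.4917 [ 0.65473895 -0.06000488  0.05808045] 0.4859556545723607
6.8 4.0 4.5 -0.1
7.1 8.0 8.4 -0.4
7.4 12.0 12.3 -0.4
7.7 16.0 15.8 0.6
8.0 20.0 20.0 1.1
8.3 24.0 24.6 1.2
8.6 28.0 28.7 0.6
8.9 32.0 32.7 0.6
9.2 36.0 36.6 0.8
9.5 40.0 40.5 0.4
9.8 44.0 44.6 1.0
10.1 48.0 48.2 1.8
10.1 48.0 48.2 1.8
```

Run:
```python
from h import *
z=np.load("p1.npz");p=z["p"]+UY*z["d"]
d=push(p,UY,.018,.0007,.03,9,z["f0"])
np.savez("p2.npz",p=p+UY*d,f0=z["f0"])
```

```text
10.4 0.7 0.4 2.5
10.7 1.4 1.1 3.1
11.0 2.1 2.1 2.9
11.3 2.8 2.9 3.0
11.6 3.5 3.6 3.1
11.9 4.2 4.3 2.4
12.2 4.9 5.0 2.7
12.5 5.6 5.7 3.3
12.8 6.3 6.4 3.3
13.1 7.0 7.1 3.3
13.4 7.7 7.8 3.4
13.7 8.4 8.5 2.9
14.0 9.1 9.2 3.6
14.3 9.8 9.9 3.2
14.6 10.5 10.6 2.6
14.9 11.2 11.1 3.6
15.2 11.9 11.1 4.7
15.5 12.6 11.1 5.3
15.8 13.3 11.1 6.6
16.1 14.0 11.1 7.5
16.4 14.7 11.1 8.7
16.7 15.4 11.1 9.4
16.7 15.4 11.1 9.4
```

Run:
```python
from h import *
w=np.load("w1.npz")
b=ray(w["K"],w["T"],(208.5,234),.0835); k3=np.r_[KEEP,0]
print("butt rel keeper",(b-k3)@UX,(b-k3)@UY)
z=np.load("p2.npz"); p=z["p"]
c=manip.sense()["eef_pos"]
manip.line_to(np.r_[(c-UY*.02)[:2],c[2]],.08)
manip.line_to(np.r_[(c-UY*.02)[:2],.16],.2)
bx=(b-k3)@UX
q=k3+UX*(bx-.04)  # look from behind the butt
manip.move_pose(np.r_[q[:2],.20],[np.pi,0,YAW])
K,T=cam("wrist"); im=manip.capture("wrist"); cv2.imwrite("pics/w2.png",im); np.savez("w2.npz",K=K,T=T)
for l in ("wedge","tile"): print(l,[(round(d["conf"],2),np.round(d["point"]).tolist(),int(d["mask"].sum())) for d in manip.cut_out(l,"wrist")])
print(manip.sense()["time"],manip.sense()["eef_pos"])
```

```text
butt rel keeper -0.14244525717547138 0.0010687945951693562
wedge [(0.82, [205.0, 290.0], 4092), (0.61, [316.0, 77.0], 4297)]
tile [(0.61, [35.0, 5.0], 1383)]
19.0583 [ 0.49288882 -0.16622784  0.1996297 ]
```

View pics/w2.png

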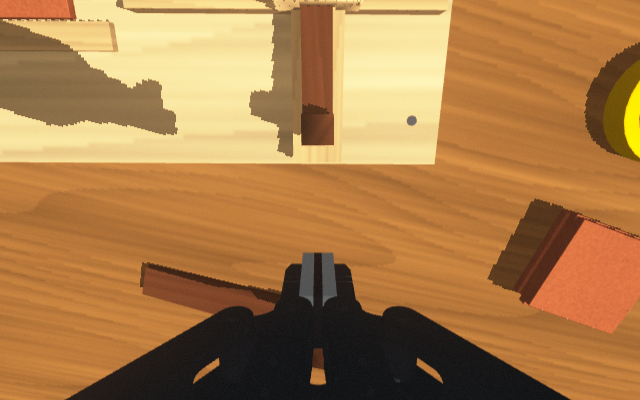

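Wrist view: the thumb rest spans columns 301–333 with its back edge at row 145, in line with the fingers (column 317). The loose look-alike (210,290) lies well behind.

Run:
```python
from h import *
w=np.load("w2.npz");k3=np.r_[KEEP,0]
b=ray(w["K"],w["T"],(317,145),.0835); bx,by=(b-k3)@UX,(b-k3)@UY
print("butt",bx,by)
p=k3+UX*(bx-.011-.013)+UY*by; p[2]=.051
manip.line_to(np.r_[p[:2],.11],.15); manip.line_to(p,.1)
t,e,f0=st(UX,n=8); print(t,e,f0)
d=push(p,UX,.040,.005,.08,3,f0)
np.savez("p3.npz",p=p,d=d,f0=f0)
d+= push(p+UX*d,UX,.035,.002,.06,4,f0)
np.savez("p3.npz",p=p,d=d,f0=f0)
```

```text
butt -0.14337816667616002 0.0007618086229229763
20.675 [ 0.50729925 -0.16321873  0.05164326] -0.37287537873185406
21.0 5.0 5.5 0.1
21.3 10.0 10.2 0.6
21.6 15.0 15.2 0.3
21.9 20.0 20.2 -0.1
22.2 25.0 25.3 0.6
22.5 30.0 30.3 0.5
22.8 35.0 35.3 0.3
23.1 40.0 40.3 0.4
23.1 40.0 40.3 0.4
23.4 2.0 2.1 0.1
23.7 4.0 4.1 0.3
24.0 6.0 6.1 0.5
24.3 8.0 8.1 0.2
24.6 10.0 10.2 0.8
24.9 12.0 12.1 0.2
25.2 14.0 14.1 0.2
25.5 16.0 16.2 0.5
25.8 18.0 18.1 0.4
26.1 20.0 20.2 0.0
26.4 22.0 22.2 0.3
26.7 24.0 23.4 3.4
27.0 26.0 23.9 6.1
27.0 26.0 23.9 6.1
```

Run:
```python
from h import *
z=np.load("p3.npz");p=z["p"]+UX*z["d"]; f0=float(z["f0"])
d=push(p,UX,.02,.001,.03,17,f0)
manip.sleep(.6); print(st(UX,f0))
c=manip.sense()["eef_pos"]
for i in (.004,.008,.03): manip.line_to(c-UX*i,.03 if i<.01 else .1)
print(st(UX,f0))
manip.line_to(np.r_[(c-UX*.03)[:2],.24],.2)
K,T=cam("wrist"); im=manip.capture("wrist"); cv2.imwrite("pics/w3.png",im)
im=manip.capture("top"); cv2.imwrite("pics/top3.png",cv2.resize(im[50:220,210:430],None,fx=3.5,fy=3.5,interpolation=2))
print(manip.sense()["time"])
```

```text
27.3 1.0 -2.1 7.8
27.6 2.0 -1.9 10.0
27.9 3.0 -1.7 11.4
28.2 4.0 -1.6 12.1
28.5 5.0 -1.4 13.7
28.8 6.0 -1.2 15.2
29.1 7.0 -1.0 17.0
29.4 8.0 -0.8 18.2
29.4 8.0 -0.8 18.2
(30.025, array([ 0.57048159, -0.14946409,  0.05047655]), np.float64(19.20728446253364))
(31.3083, array([ 0.54165523, -0.15607524,  0.05060493]), np.float64(0.22321612491812134))
32.525
```

View pics/top3.png

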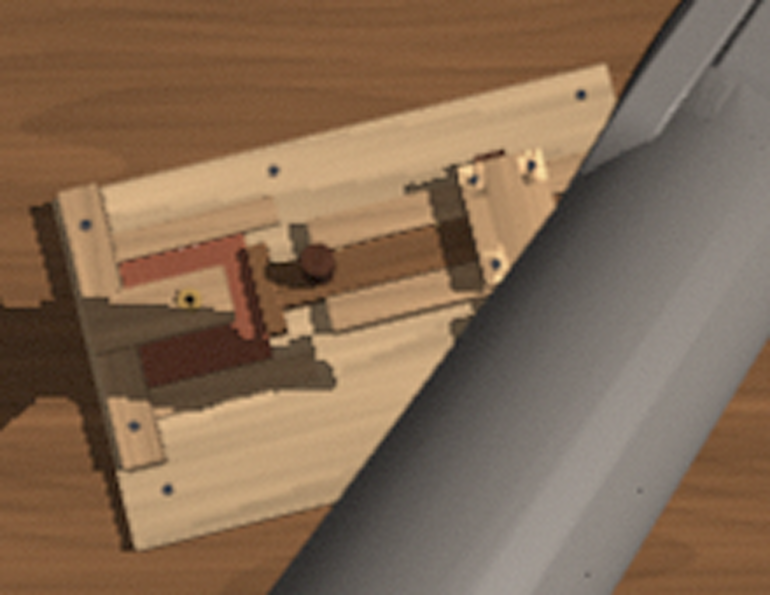

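The top view shows the tile against the fence (its edge at about (120,275) in the crop) with the nose on it at (255,290). The wedge tip protrudes past the keeper at (490,155). The wedge took a steady 19 N, inside the given 15–20 N, and the arm is now clear.

```bash
python3 -c "
from rig import manip
print(manip.sign_off())"
```

```text
the job is handed in; nothing more can be done
None
```

The job is handed in. The tile is home with about 7 N from the bar, the wedge was jammed with a 19 N push, and the arm was clear of everything at about 33 s. The wedge's own press on the bar could not be measured after I let go, and the verdict was not reported.

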